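# Eject a portion jar and stop it on the ramp

## Robot

A 6-joint arm with a two-finger parallel gripper is mounted at the origin on the work surface. World frame = base frame: x ahead of the robot, y to its left, z up, the work surface at z = 0. Lengths are in m, angles in rad, forces in N, time in s.
With the tool pointing down it reaches from about 0.275 to 0.85 m from the base axis. Payload 19 kg.
Tool frame: the origin (TCP) lies on the centre line of the jaws, within the pads' length; the fingertips stand 17 mm ahead of it and the grasp point (between the pads) lies 2 mm behind it (arm.tips_ahead is the distance from the TCP to the fingertips, in m); z points along the fingers, y is the direction in which the jaws open and shut (so a half turn about z gives the same grasp; the last joint's range is limited). The gripper opens to 85 mm and grips with 20 to 120 N. Pads are 22 mm wide; open, the fingers measure 114 mm over their backs; the gripper's body (76 mm by 85 mm) begins 54 mm behind the grasp point. The pads swing forward as they close: fully open they stand 13 mm farther back than shut.
Start: joints at [1.036, 0.15, 1.437, -0, 1.554, -0.134], TCP at [0.224, 0.529, 0.248] pointing down, gripper open.
Joint ranges: [-2.8, 2.8], [-0.68, 2.1], [0.12, 2.68], [-1.39, 4.53], [0.16, 2.79], [-2.81, 2.81]. Speed limits (rad/s): [1.89, 1.89, 2.22, 3.01, 3.01, 3.01].

## Interface

Orientations are given as a unit quaternion [w, x, y, z].
In Python, from workcell import arm gives the robot as it stands.
- The arm moves only by the tool arm_command, never from a script. Its argument "motion" is a list of rows, each a list of 5 numbers: the shift along the tool's x, y, z in mm, then the turn about the tool's z in rad, then the closure, from 0 (fully open) to 1 (shut). A call has 1 to 20 rows; each row is the pose to reach, as a shift and turn from the pose commanded when the call began, along the tool's axes at that moment; what a row does not reach only later rows make up. A row lasts 1/10 s, in which the tool goes at most 50 mm and 8.59 degrees, less where a joint would pass 70% of its speed; a pose out of reach is approached as far as the arm can. A call with a gripper value outside its range is refused whole. The fingers move at their own pace and stop on an object; "squeeze" is the grip in N (left out, the last holds). Time passes only in rows, so rows that repeat a pose let the fingers close. It gives the time, the measured TCP pose, the force and the opening at its end, in the units of the state.
- arm.state(): the state, without advancing time (a new reading comes with each control period).
- arm.read_camera(name): name is "scene" or "top" or "wrist"; returns the picture (384x512x3 uint8, red, green, blue); there is no depth.
- arm.camera_model(name): a dict with "K" (3x3 intrinsics, pixels), "R" (3x3) and "t" (3): a world point X has camera coordinates R X + t. Camera axes: x right, y down, z forward; pixel columns grow to the right and rows downward; lengths in m; the calibration is good to about 2 mm. The wrist camera is an equidistant fisheye: a pixel r from the principal point sees the ray r / f radians off the axis. A picture is of the moment at which its call begins: read the wrist's pose just before it. camera_model takes no time and is no camera call; for the wrist camera it gives the pose at the moment of the call.
- arm.finish_job(): hands the job in, once; it reports no verdict.
The state is a dict: "time": time; "q": joint angles; "qd": joint speeds; "effort": joint torques, N m; "eef_pos": TCP position; "eef_rot": TCP orientation; "ft_force": force on the tool from outside, world axes, zero at the start; "ft_torque": the same for the moment, N m; "finger_gap": finger opening in m.
Only numpy, scipy, OpenCV 4.12 (cv2) and the standard library are available. Lean on these libraries where they do the work, as an engineer would, in place of code of your own. Each camera call takes 0.05 s, during which the arm holds its last target.

## Task

A guest wants the jar with the yellow lid: with one fingertip press the blue key beside its lane all the way down so that the jar pops over the lip, and with the other finger of the same hand, standing in the lane, trap the jar on the open ramp before it rolls off the end. Keep the key down throughout and finish while still holding it like that, the key fully down and the jar at rest against the other finger. Nothing is to be gripped or lifted, and the red jar, its key and the things around must be left alone.

Things in the scene. Friction and masses are not known exactly. Their poses are not given: they have to be found in the camera images.
- dispenser: two-lane jar dispenser fixed to the counter, dark base 170 (x) by 178 (y) mm, white ramp, grey walls. Origin on the counter; +x is the way jars roll (away from the robot), +y left, z up. Lanes run along x, centres at y = +27 (a) and -27 mm (b), 48 mm wide inside, walls 4 to 6 mm thick and 18 mm above the floor. Floor falls 0.17 rad to +x, from z = 34 mm at x = 0 to its open end at x = 103, z = 16 mm.
- lip (a point): middle of the 4 mm thick, 5 mm high black lip across both lanes (dispenser x = 0, y = 0), at floor height z = 34 mm. Waiting jars lie behind it, centres at dispenser x = -12, z = 56 mm. Pressing a key raises a kicker under its jar equally; at 7 to 9 mm of key travel the jar tips over the lip and rolls off the ramp's end in under a second if nothing stands in the lane.
- lane_a (a point): point on the floor of lane a, on its centre line beside its key (dispenser x = 62, y = +27, z = 23 mm): a good place for the finger that stops the jar. It is 44 mm along y from the centre of key_a; with the key fully down its top is 7 mm above this point, so the tip of an equally long finger hangs 7 mm over the floor, low enough to stop the jar.
- lane_b (a point): point on the floor of lane b, on its centre line beside its key (dispenser x = 62, y = -27, z = 23 mm): a good place for the finger that stops the jar. It is 44 mm along y from the centre of key_b; with the key fully down its top is 7 mm above this point, so the tip of an equally long finger hangs 7 mm over the floor, low enough to stop the jar.
- jar_yellow: lying on its side, a glass portion jar that is a plain cylinder 40 mm in diameter and 44 mm long, 80 to 150 g; origin at its centre, its long axis is its own y (across the lane); x and z turn with it as it rolls. Yellow lid and yellow label. This is the one to eject; it may wait in either lane.
- jar_red: lying on its side, a glass portion jar that is a plain cylinder 40 mm in diameter and 44 mm long, 80 to 150 g; origin at its centre, its long axis is its own y (across the lane); x and z turn with it as it rolls. Red lid and red label, waiting in the other lane; leave it there.
- key_a (a joint): how far the blue key of the +y lane (dispenser +y side) is pressed, in m: 0 up, 0.014 fully down (solid stop). Straight down, about 2 N to start, 5 N at the bottom, plus 1 to 2 N while it lifts a jar. It springs back up when let go.
- key_b (a joint): how far the blue key of the -y lane (dispenser -y side) is pressed, in m: 0 up, 0.014 fully down (solid stop). Straight down, about 2 N to start, 5 N at the bottom, plus 1 to 2 N while it lifts a jar. It springs back up when let go.
- key_a_top (a point): centre of the top face of the blue key of the +y lane (key_a); the face is level, 44 mm along x and 28 mm along y, 44 mm above the counter when up and 30 mm when fully down; it moves with the key. In the dispenser's frame it is at x = +62, y = +71 mm.
- key_b_top (a point): centre of the top face of the blue key of the -y lane (key_b); the face is level, 44 mm along x and 28 mm along y, 44 mm above the counter when up and 30 mm when fully down; it moves with the key. In the dispenser's frame it is at x = +62, y = -71 mm.
- squeeze_bottle: green squeeze bottle with white cap standing near the dispenser, 56 mm in diameter, 170 mm tall, origin at the centre of its underside; leave it alone
- cup: white cup standing near the dispenser, 72 mm in diameter, 90 mm tall, origin at the centre of its underside; leave it alone
- shaker: metal shaker standing near the dispenser, 44 mm in diameter, 80 mm tall, origin at the centre of its underside; leave it alone
There are look-alikes about, which are no part of the job. Of the things that look like the dispenser, take the one that is farthest to the robot's right at the start. There is more than one size of the jar_yellow; the one meant has the size given above.

How it is judged:
By the outcome, as a careful person would: the job done as asked, in the order asked, and still so for the second after the job is handed in, while the arm keeps its last pose, push and grip.
It also fails if it takes over 38 s, if anything falls off the work surface, if the arm or the gripper's body presses on something with over 40 N, if the wrist force passes 120 N, or if a joint passes its speed limit or range.

## Working session

There is one attempt and no reset: what is moved stays moved. The work goes in short steps, Python scripts to look and compute and a tool call to move; the robot and the scene stay as the last step left them, time stands still between calls to the robot, and variables do not carry over. Pictures are saved under pics/ and viewed, and the job is handed in when it is done.

Besides the shell and the picture viewer there is one more tool, called after "Request:" as name(argument=value, ...), one argument or row to a line, values as JSON. arm_command: Moves the arm, as the interface text tells. Its arguments: {"type":"object","properties":{"motion":{"type":"array"},"squeeze":{"type":"number"}},"required":["motion"]}

```bash
mkdir -p pics; ls
python3 - <<'E'
from workcell import arm
import cv2,numpy as np
s=arm.state();print(s['time'],s['eef_pos'],s['eef_rot'],s['finger_gap'],arm.tips_ahead)
for n in ['scene','top']:
    im=arm.read_camera(n);cv2.imwrite(f'pics/{n}0.png',im[:,:,::-1]);m=arm.camera_model(n);print(n,np.round(m['K'],1).tolist(),np.round(m['R'],3).tolist(),np.round(m['t'],3))
E
```

```text
pics
0.0 [0.22427485 0.5292207  0.2476827 ] [-1.67967138e-04  1.99060410e-01  9.79987039e-01 -5.72824864e-04] 0.08545578885853208 0.017
scene [[363.0, 0.0, 254.0], [0.0, 363.0, 194.4], [0.0, 0.0, 1.0]] [[0.761, 0.648, 0.015], [0.443, -0.502, -0.743], [-0.474, 0.572, -0.669]] [-0.439 -0.118  1.216]
top [[381.6, 0.0, 254.5], [0.0, 381.6, 188.3], [0.0, 0.0, 1.0]] [[0.018, -1.0, 0.02], [-0.989, -0.021, -0.149], [0.149, -0.017, -0.989]] [0.09  0.508 1.253]
```

View pics/scene0.png

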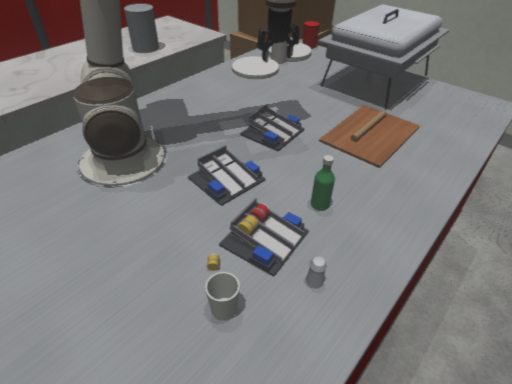

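View pics/top0.png

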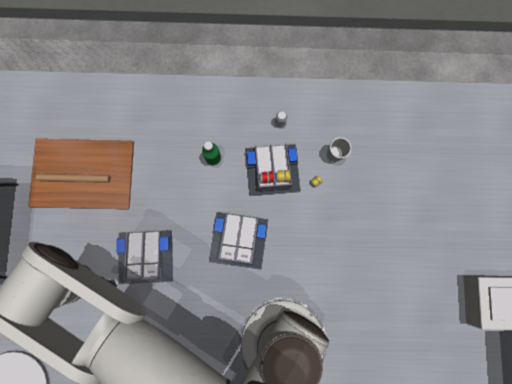

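The top view shows three dispensers, at (272,168), (239,240) and (146,256). The rightmost is (272,168), which holds the jars. There are two yellow jars: one in its right lane at (284,175), and a small loose one at (316,181). I'll crop in close to confirm and measure.

```bash
cat > h.py <<'E'
import numpy as np,cv2
from workcell import arm
def ray(n,u,v):
    m=arm.camera_model(n);K,R,t=map(np.array,(m['K'],m['R'],m['t']))
    return -R.T@t, R.T@np.array([(u-K[0,2])/K[0,0],(v-K[1,2])/K[1,1],1])
def onz(n,u,v,z):
    c,d=ray(n,u,v);return c+d*(z-c[2])/d[2]
def proj(n,X):
    m=arm.camera_model(n);K,R,t=map(np.array,(m['K'],m['R'],m['t']))
    p=K@(R@np.array(X)+t);return p[:2]/p[2]
E
python3 - <<'E'
from h import *
for n in ['scene','top']:
    im=cv2.imread(f'pics/{n}0.png');hsv=cv2.cvtColor(im,cv2.COLOR_BGR2HSV)
    for nm,lo,hi,z in [('blue',(110,150,60),(130,255,255),.044),('yel',(18,120,80),(34,255,255),.056)]:
        m=cv2.inRange(hsv,lo,hi)
        N,L,st,c=cv2.connectedComponentsWithStats(m)
        for i in range(1,N):
            if st[i,4]>15: print(n,nm,st[i],c[i].round(1),onz(n,*c[i],z).round(4))
    x,y=(200,180) if n=='scene' else (200,100)
    w=(140,150) if n=='scene' else (160,110)
    cv2.imwrite(f'pics/{n}c.png',cv2.resize(im[y:y+w[1],x:x+w[0]],None,fx=5 if n=='top' else 4,fy=5 if n=='top' else 4,interpolation=cv2.INTER_CUBIC))
E
```

```text
scene blue [288 116  11   6  35] [293.  118.3] [0.3094 0.5354 0.044 ]
scene blue [265 132  12   6  45] [270.6 134.6] [0.3163 0.3934 0.044 ]
scene blue [246 162  12   8  58] [251.5 165.5] [0.3814 0.216  0.044 ]
scene blue [209 180  14  11  84] [215.4 185. ] [0.3635 0.0755 0.044 ]
scene blue [284 213  17  12 102] [292.2 218.3] [0.6119 0.1137 0.044 ]
scene blue [254 246  19  14 155] [262.6 252.6] [ 0.626  -0.0272  0.044 ]
scene yel [245 216  12  11  66] [251.3 220.1] [0.5422 0.0284 0.056 ]
scene yel [239 221  13  12  86] [245.5 226.2] [0.545  0.0024 0.056 ]
scene yel [209 255   9   5  34] [213.  256.7] [ 0.5523 -0.1205  0.056 ]
scene yel [208 260  10   7  40] [212.7 262.6] [ 0.5639 -0.1331  0.056 ]
top blue [288 148   9  14 104] [292.3 154.4] [ 0.6253 -0.0271  0.044 ]
top blue [247 151   9  14 106] [250.9 157.8] [0.6102 0.114  0.044 ]
top blue [215 218   9  14  88] [218.4 224.5] [0.3816 0.2172 0.044 ]
top blue [160 237   9  13 112] [164.  243.1] [0.3174 0.3934 0.044 ]
top blue [117 240   8  12  90] [120.3 245.4] [0.3075 0.5349 0.044 ]
top yel [278 171   6  10  50] [280.9 175.5] [0.5487 0.0124 0.056 ]
top yel [285 170   5  11  41] [287.4 175.3] [ 0.5499 -0.0093  0.056 ]
top yel [312 176  10  10  41] [316.5 180.6] [ 0.5341 -0.1074  0.056 ]
```

View pics/topc.png

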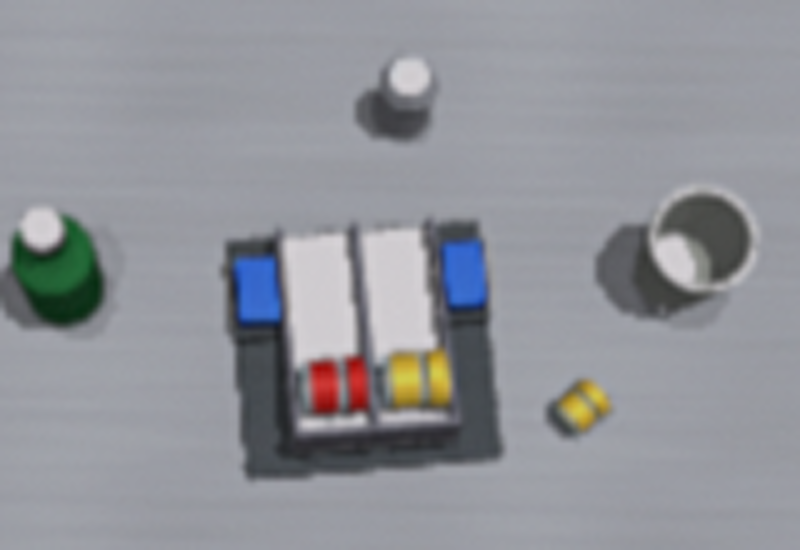

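View pics/scenec.png

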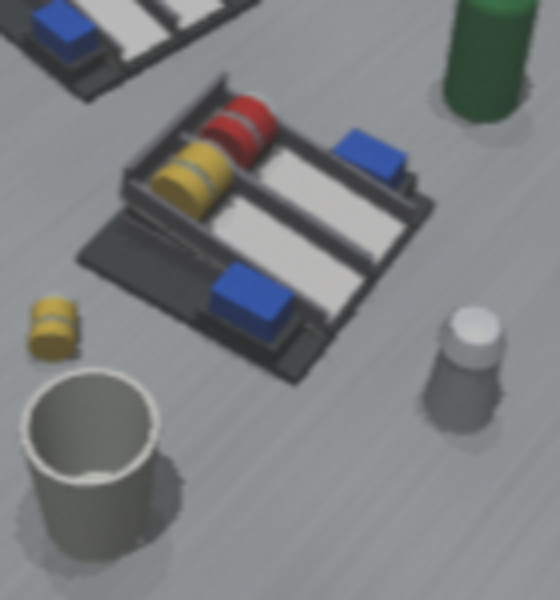

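The target is confirmed. In the rightmost dispenser the red jar is in the left lane at crop (337,387), and the full-size yellow jar is in the right lane (lane b) at crop (418,380). The small yellow jar at crop (583,405) is a decoy. Key_b is at crop (464,273). The two views agree on the key positions to within about 2 mm.

```bash
cat >> h.py <<'E'
from scipy.spatial.transform import Rotation as Ro
KA=np.array([.6108,.1139]);KB=np.array([.6256,-.0271])
yv=(KA-KB)/np.linalg.norm(KA-KB);xv=np.array([yv[1],-yv[0]])
def shift(target):
    s=arm.state();q=s['eef_rot'];R=Ro.from_quat([q[1],q[2],q[3],q[0]]).as_matrix()
    d=R.T@(np.array(target)-s['eef_pos'])*1000
    y=R[:,1];a=np.arctan2(yv[1],yv[0])-np.arctan2(y[1],y[0])
    return d.round(1),-a
E
python3 - <<'E'
from h import *
c=KB+.022*yv
print(yv,c,shift([*c,.16]))
for n,u,v,z in [('bottle',208,146,.17),('cup',340,150,.09),('shaker',282,116,.08)]: print(n,onz('top',u,v,z))
E
```

```text
[-0.10439105  0.99453633] [ 0.6233034 -0.0052202] (array([-576. , -336.3,   88. ]), np.float64(-0.5053946963988165))
bottle [0.6147264  0.24743242 0.17      ]
cup [ 0.63241825 -0.17968914  0.09      ]
shaker [0.74819154 0.0123777  0.08      ]
```

Request:
arm_command(
  motion=[
    [-36,-21,0,-0.03,0.2],
    [-72,-42,0,-0.06,0.4],
    [-108,-63,0,-0.1,0.6],
    [-144,-84,0,-0.13,0.65],
    [-180,-105,0,-0.16,0.65],
    [-216,-126,0,-0.19,0.65],
    [-252,-147,0,-0.22,0.65],
    [-288,-168,0,-0.25,0.65],
    [-324,-189,0,-0.28,0.65],
    [-360,-210,0,-0.32,0.65],
    [-396,-231,0,-0.35,0.65],
    [-432,-252,0,-0.38,0.65],
    [-468,-273,10,-0.41,0.65],
    [-504,-294,20,-0.44,0.65],
    [-540,-315,30,-0.47,0.65],
    [-576,-336,50,-0.505,0.65],
    [-576,-336,88,-0.505,0.65],
    [-576,-336,88,-0.505,0.65],
    [-576,-336,88,-0.505,0.65],
  ],
  squeeze=40,
)

```text
time: 2.0
eef_pos: [0.6233, -0.0043, 0.1607]
eef_rot: [-0.001, -0.052, 0.999, 0.0]
ft_force: [-0.0, 0.4, 0.5]
finger_gap: 0.0301
```

Run:
```python
from h import *
c=KB+.022*yv
s=arm.state();print(s['time'],s['eef_pos'],s['ft_force'],s['finger_gap'],s['q']);print(shift([*c,.08]))
print(arm.camera_model('wrist'))
for n in ['scene','top','wrist']:
    im=arm.read_camera(n)[:,:,::-1];cv2.imwrite(f'pics/{n}1.png',im)
    if n=='scene': cv2.imwrite('pics/scene1c.png',cv2.resize(im[130:290,190:350],None,fx=3.7,fy=3.7,interpolation=cv2.INTER_CUBIC))
```

```text
2.0 [ 0.62325178 -0.00434824  0.16066533] [-0.02800188  0.43341714  0.5018487 ] 0.030074898202717814 [-1.30524909e-01  2.92740835e-01  1.44331857e+00  2.59905994e-05
  1.40683166e+00 -1.80556268e+00]
(array([-0.1, -0.9, 80.7]), np.float64(-0.00034460842336758724))
{'K': array([[297.31863964,   0.        , 254.95640346],
       [  0.        , 297.31863964, 192.24507989],
       [  0.        ,   0.        ,   1.        ]]), 'R': array([[-0.10371392,  0.99460592,  0.00157782],
       [ 0.95512999,  0.09915476,  0.27909683],
       [ 0.27743491,  0.03045325, -0.96026167]]), 't': array([ 0.06942612, -0.60634635,  0.12204503])}
```

View pics/wrist1.png

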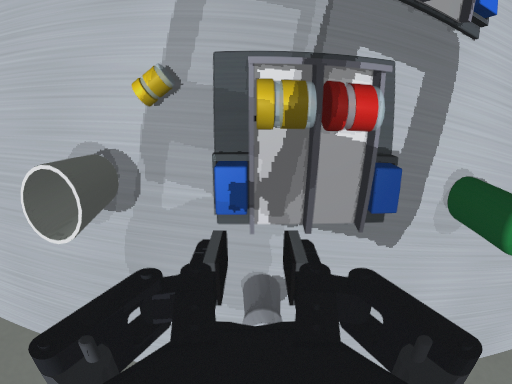

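View pics/scene1c.png

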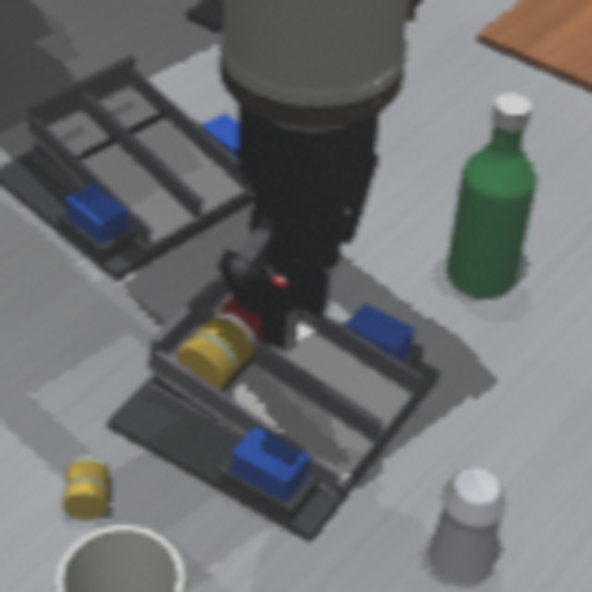

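Run:
```python
from h import *
m=arm.camera_model('wrist');K,R,t=map(np.array,(m['K'],m['R'],m['t']))
im=cv2.imread('pics/wrist1.png');hsv=cv2.cvtColor(im,cv2.COLOR_BGR2HSV)
k=cv2.inRange(hsv,(110,200,100),(130,255,255))
N,L,st,c=cv2.connectedComponentsWithStats(k)
def w(u,v,z):
    x=np.array([u-K[0,2],v-K[1,2]]);r=np.hypot(*x);th=r/K[0,0]
    d=R.T@np.array([*(x/r*np.sin(th)),np.cos(th)]);C=-R.T@t
    return C+d*(z-C[2])/d[2]
for i in range(1,N):
    if st[i,4]>200: print(st[i],c[i],w(*c[i],.044))
p=w(*[212,185],.044)
s=arm.state();tip=s['eef_pos'][2]-.017
for u,v in [(208,232),(227,232),(284,232),(302,232)]:
    X=w(u,v,tip);print(u,X,(X-s['eef_pos'])[:2]@yv,(X-s['eef_pos'])[:2]@xv)
```

```text
[372 168  30  45 596] [389.08221477 194.1409396 ] [0.61328083 0.11836547 0.044     ]
208 [ 0.61888878 -0.03021985  0.14563964] -0.02549707755455597 -0.007867342755564454
227 [ 0.61771074 -0.02018074  0.14563964] -0.015389849155290097 -0.007990954202811689
284 [0.61459475 0.00956527 0.14563964] 0.014518924167718878 -0.007984706626217959
302 [0.61371331 0.01910819 0.14563964] 0.024101722917906413 -0.007865131414928658
```

Run:
```python
from h import *
m=arm.camera_model('wrist');K,R,t=map(np.array,(m['K'],m['R'],m['t']))
def w(u,v,z):
    x=np.array([u-K[0,2],v-K[1,2]]);r=np.hypot(*x);th=r/K[0,0]
    d=R.T@np.array([*(x/r*np.sin(th)),np.cos(th)]);C=-R.T@t
    return C+d*(z-C[2])/d[2]
im=cv2.imread('pics/wrist1.png')
cv2.imwrite('pics/wc.png',cv2.resize(im[140:245,195:315],None,fx=5.5,fy=5.5,interpolation=cv2.INTER_CUBIC))
hsv=cv2.cvtColor(im,cv2.COLOR_BGR2HSV)
k=cv2.inRange(hsv,(105,150,110),(130,255,255));N,L,st,c=cv2.connectedComponentsWithStats(k)
for i in range(1,N):
    if st[i,4]>200:
        x,y,ww,hh,a=st[i];print(st[i]);X=np.array([w(u,v,.044)[:2] for u in (x,x+ww) for v in (y,y+hh)]);print(((X-KB)@np.c_[xv,yv]*1000).round(1))
```

```text
[ 214  166   33   49 1098]
[[-21.9 -12. ]
 [ 22.1 -13.7]
 [-21.8  15.8]
 [ 21.9  15.4]]
[ 372  168   30   45 1118]
[[-21.2 125.7]
 [ 21.1 130.7]
 [-21.9 156.5]
 [ 21.8 163.1]]
```

View pics/wc.png

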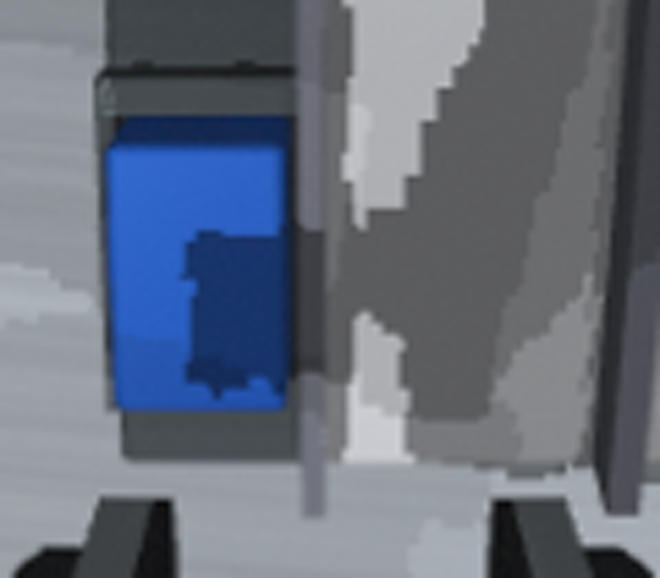

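Request:
arm_command(
  motion=[
    [0,-1,20,0,0.6],
    [0,-1,45,0,0.6],
    [0,-1,70,0,0.6],
    [0,-1,85,0,0.6],
    [0,-1,92,0,0.6],
    [0,-1,92,0,0.6],
    [0,-1,92,0,0.6],
  ],
)

```text
time: 2.85
eef_pos: [0.6243, -0.0057, 0.0696]
eef_rot: [0.001, -0.052, 0.999, -0.0]
ft_force: [-0.1, 0.3, 0.3]
finger_gap: 0.0341
```

Run:
```python
from h import *
s=arm.state();print(s['eef_pos'],s['ft_force'],s['finger_gap'],shift([*(KB+.022*yv),.047]))
for n in ['scene','wrist']:
    im=arm.read_camera(n)[:,:,::-1]
    im=im[170:290,200:340] if n=='scene' else im[50:270,180:420]
    f=4.2 if n=='scene' else 2.5
    cv2.imwrite(f'pics/{n}2.png',cv2.resize(im,None,fx=f,fy=f,interpolation=cv2.INTER_CUBIC))
```

```text
[ 0.62427855 -0.00567854  0.06960196] [-0.08208057  0.26327727  0.3043981 ] 0.03410975091318595 (array([ 1. ,  0.6, 22.6]), np.float64(-0.00020765142396705905))
```

View pics/wrist2.png

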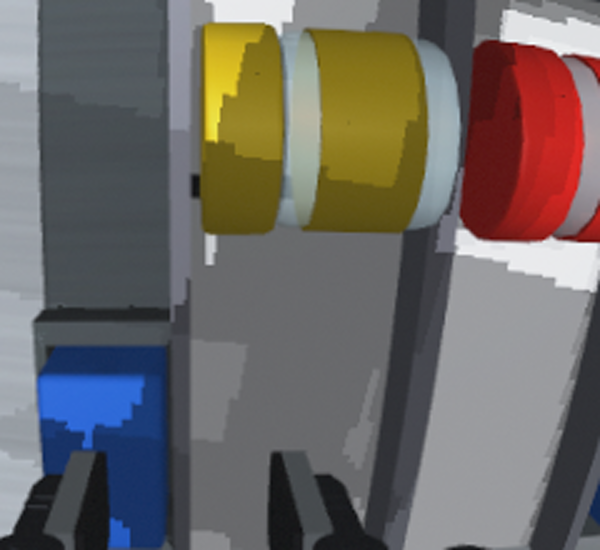

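View pics/scene2.png

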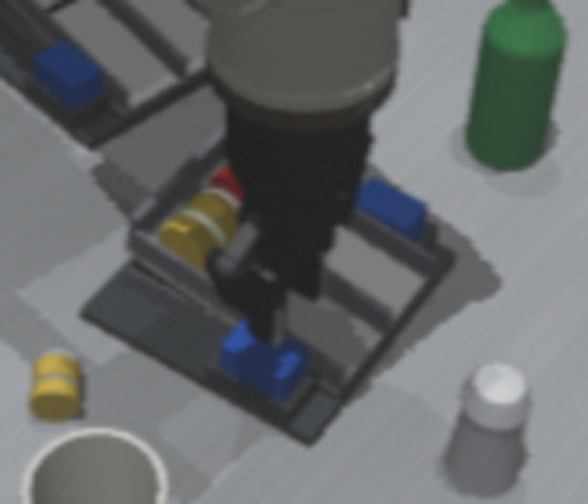

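The left finger is over the blue key at (85,460), clear of the wall at (180,450). The right finger is in the yellow jar's lane at (295,460). Now I'll press.

Request:
arm_command(
  motion=[
    [0,0,4,0,0.6],
    [0,0,8,0,0.6],
    [0,0,11,0,0.6],
    [0,0,14,0,0.6],
    [0,0,17,0,0.6],
    [0,0,20,0,0.6],
    [0,0,22,0,0.6],
    [0,0,22,0,0.6],
    [0,0,22,0,0.6],
    [0,0,22,0,0.6],
    [0,0,22,0,0.6],
  ],
)

```text
time: 4.05
eef_pos: [0.6238, -0.0057, 0.0463]
eef_rot: [0.0, -0.052, 0.999, -0.0]
ft_force: [1.5, 0.0, 4.8]
finger_gap: 0.0337
```

```bash
cat > look.py <<'E'
import sys
from h import *
i=sys.argv[1]
s=arm.state();print(s['time'],s['eef_pos'],s['ft_force'],s['ft_torque'],s['finger_gap'])
for n in ['scene','wrist']:
    im=arm.read_camera(n)[:,:,::-1]
    im=im[170:290,200:340] if n=='scene' else im[50:290,160:420]
    f=4.2 if n=='scene' else 2.3
    cv2.imwrite(f'pics/{n}{i}.png',cv2.resize(im,None,fx=f,fy=f,interpolation=cv2.INTER_CUBIC))
E
python3 look.py 3
```

```text
4.05 [ 0.62379693 -0.00572449  0.04634063] [1.52384999 0.03146265 4.77344175] [-0.17838127 -0.20253761  0.0076345 ] 0.03374715455396262
```

View pics/wrist3.png

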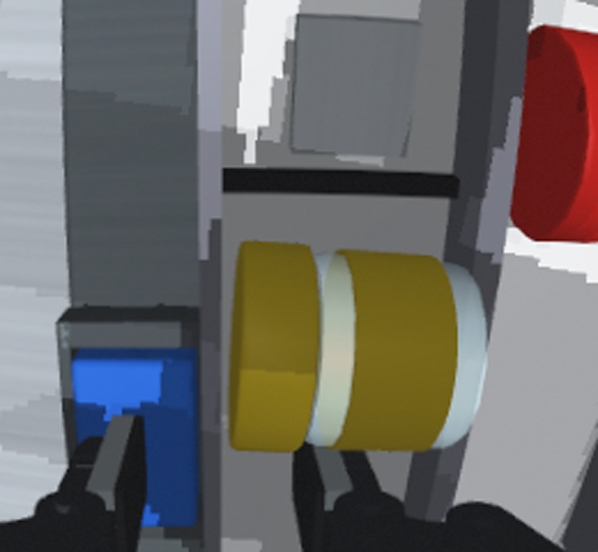

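View pics/scene3.png

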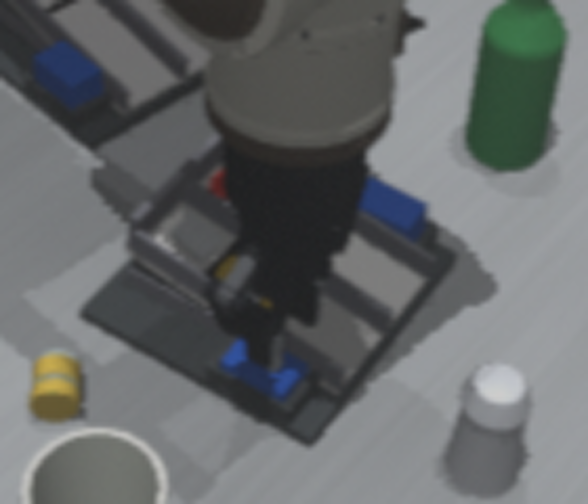

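The jar has crossed the lip and is resting against the lane finger at (340,450). The force is about 5 N, so the key may be just short of its stop. I'll press on to the solid stop.

Request:
arm_command(
  motion=[
    [0,0,1,0,0.6],
    [0,0,2,0,0.6],
    [0,0,2,0,0.6],
    [0,0,2,0,0.6],
  ],
)

```text
time: 4.55
eef_pos: [0.624, -0.0058, 0.0458]
eef_rot: [0.001, -0.052, 0.999, -0.0]
ft_force: [-6.7, 0.1, 23.5]
finger_gap: 0.0342
```

Request:
arm_command(
  motion=[
    [0,0,0,0,0.6],
    [0,0,0,0,0.6],
    [0,0,0,0,0.6],
    [0,0,0,0,0.6],
    [0,0,0,0,0.6],
    [0,0,0,0,0.6],
    [0,0,0,0,0.6],
    [0,0,0,0,0.6],
  ],
)

```text
time: 5.35
eef_pos: [0.624, -0.0058, 0.0458]
eef_rot: [0.001, -0.052, 0.999, -0.0]
ft_force: [-6.7, 1.1, 24.2]
finger_gap: 0.034
```

```bash
python3 look.py 4
```

```text
5.35 [ 0.62396376 -0.00581307  0.04583064] [-6.68371793  1.06050898 24.1584648 ] [-0.42356246  1.18222892 -0.22277704] 0.03400484824664041
```

View pics/wrist4.png

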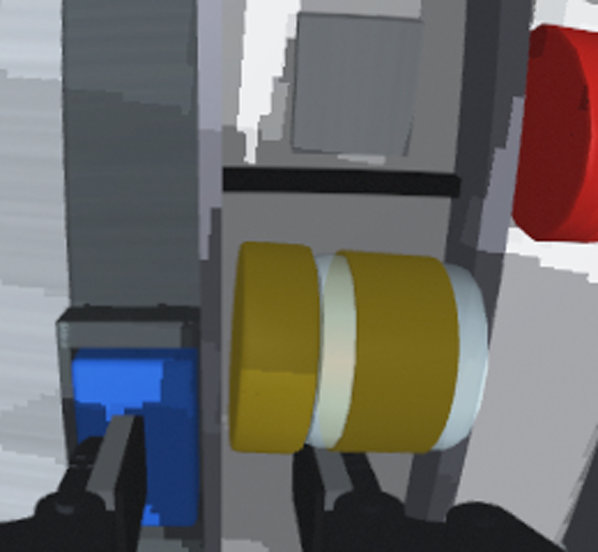

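View pics/scene4.png

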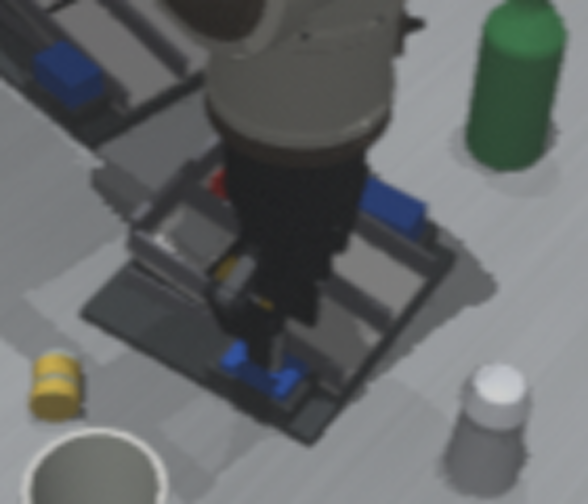

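```bash
python3 -c "
from h import *
print(arm.finish_job())"
```

```text
the job is handed in; nothing more can be done
None
```

I pressed the blue key beside the yellow jar's lane (key_b, on the rightmost dispenser) all the way down with one finger. The jar popped over the lip and was stopped on the ramp by the other finger. I handed the job in at about 5.5 s with the hand still holding that pose.

- **Key:** it is at its stop. The push held steady at about 24 N, against about 5 N for the spring alone. The last 2 mm of commanded push moved the hand only 0.5 mm, leaving the tips at about z = 29 mm; the key top should be at 30 mm. The wrist torque fits that load being on the key finger.
- **Jar:** two wrist pictures 1.3 s apart show it in the same place, against the lane finger.
- **Surroundings:** in the last pictures the red jar is still behind its lip and its key is up. The bottle, shaker, cup and small yellow decoy jar show no movement.

No check failed or disagreed. A steady sideways force of about 7 N also showed on the tool; I put it down to friction on the key and left it alone.

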